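Pack the sharpening stones in their holder and close it to the click

ROBOT

A 6-joint arm with a two-finger parallel gripper is mounted at the origin on a cart in front of the work surface, level with it; the furniture and walls round the work are solid. World frame = base frame: x ahead of the robot, y to its left, z up, the work surface at z = 0. Lengths are in m, angles in rad, forces in N, time in s.
With the tool pointing down it reaches from about 0.3 to 0.825 m from the base axis. Payload 5.4 kg.
Tool frame: the origin (TCP) lies between the finger pads, 19 mm behind the fingertips; this is the grasp point; z points along the fingers, y is the line along which they close (so a half turn about z gives the same grasp; the last joint's range is limited). The gripper opens to 92 mm and grips with 3 to 60 N. Pads are 20 mm wide; open, the fingers measure 128 mm over their backs; the gripper's body (75 mm by 189 mm) begins 69 mm behind the grasp point.
Start: joints at [1.069, 0.158, 1.597, -0, 1.386, -0.21], TCP at [0.165, 0.551, 0.233] pointing down, gripper open.
Joint ranges: [-2.91, 2.91], [-0.94, 2.29], [0.18, 2.7], [-1.29, 4.43], [0.17, 2.64], [-3, 3]. Speed limits (rad/s): [2.57, 2.57, 3.14, 3.14, 3.14, 3.14].

INTERFACE

Orientations are given as a rotation vector (axis times angle).
In Python, from workcell import bot gives the robot as it stands. Calls block until the motion is done:
- bot.goto(position, orientation): joint-space move of the TCP to a pose.
- bot.line_to(position, rot=None, max_speed=0.15): straight line of the TCP; rot=None keeps the orientation; max_speed is the mean speed in m/s.
- bot.set_joints(angles): joint-space move.
- bot.set_gripper(opening, newtons=None): opening from 0.0 (shut) to 1.0 (fully open); newtons is the grip in N (None keeps the last); returns when the fingers have stopped.
- bot.hold(seconds).
- bot.inverse_kinematics(position, orientation): joint angles nearest the present ones, or None.
- bot.read_camera(name): name is "scene" or "side" or "wrist"; returns a dict with "pixels" (384x512x3 uint8, blue, green, red), "fx", "fy", "cx", "cy" (pixels), "R" (3x3) and "t" (3): a world point X has camera coordinates R X + t. Camera axes: x right, y down, z forward; pixel columns grow to the right and rows downward; lengths in m; the calibration is good to about 2 mm. The wrist camera is an equidistant fisheye: a pixel r from the principal point sees the ray r / f radians off the axis. A picture is of the moment at which its call begins. There is no depth.
A pose or a line that the arm cannot do raises bot.MotionError and nothing moves.
- bot.job_done(): hands the job in; it is judged then, once.
Readings, each from a call of its own:
- bot.current_clock(): time.
- bot.current_joints(): joint angles.
- bot.current_joint_vel(): joint speeds.
- bot.current_effort(): joint torques, N m.
- bot.current_ee_pos(): TCP position.
- bot.current_tool_rot(): TCP orientation.
- bot.current_contact_force(): force on the tool from outside, world axes, zero at the start.
- bot.current_ft_torque(): the same for the moment, N m.
- bot.current_opening(): opening from 0.0 (shut) to 1.0 (fully open).
- bot.current_grip_force(): force on a finger pad.
Only numpy, scipy, OpenCV 4.12 (cv2) and the standard library are available. Lean on these libraries where they do the work, as an engineer would, in place of code of your own. Each camera call takes 0.05 s, during which the arm holds its last target. There are 200 camera calls.

TASK

Put the sharpening stones away in their holder, leaving the mug and the tin where they are: lay the cork separator flat and square on the dark stone that lies in the holder, then stack the terracotta-coloured stone flat and square on the cork. Then take the sliding jaw by its orange grip and push it along the rails towards the stones until you feel its ball catch drop into the notch; stop there, without ramming the jaw into the stones. Finish while still holding the orange grip, with the ball in the notch, so that I can do up the lock screw.

Things in the scene. Friction and masses are not known exactly. Their poses are not given: they have to be found in the camera images.
- holder: Stone holder, fixed to the worktop: wooden bed, two steel rods, a fixed black jaw, a sliding jaw. Origin: on the worktop under the stones' place; y along the rods from fixed to sliding jaw, z up. In mm: bed y -110..220, x -58..58, 11 high; rods at x -34 and 34, tops 26 high; fixed jaw's face at y -79; both jaws 84 wide, 46 high; low end block y 203..218, 33 high.
- jaw_slide (a joint): Travel of the sliding jaw, m: 0 open, grows towards the stones (holder's -y), end stop 0.088; its face is at holder y = 0.152 - value. Friction about 1.5 N. The notch is somewhere from 0.065 to 0.075 (set by hand, differs each time), 2 to 12 mm short of a centred stone's end: there the ball first pulls the jaw in with about 3 N; pushing on out of the notch takes 10 to 14 N.
- ball (a joint): Drop of the catch's ball, m: about 0.0006 as it rides on the strip, sinking within 5 mm of the notch, about 0.0033 in the notch. It is under the upright brass plunger on the jaw's side at the holder's -x, on an aluminium strip; two red lines 9 mm apart on the strip stand either side of the notch, a red line on the plunger marks the ball.
- jaw: The sliding jaw: black block 84 mm across the rails, 48 mm along them, 13 to 46 mm above the worktop, orange grip on top. Axes as the holder's; origin in the middle of its face towards the stones, at worktop height.
- jaw_grip (a point): Point in the orange grip at which to hold it, 72 mm above the worktop. The grip is an upright block on the jaw, 18 mm wide across the rails (holder's x), 30 mm along the rails (16 to 46 mm behind the jaw's face), from 46 to 84 mm above the worktop.
- coarse_stone: Dark grey sharpening stone 50 x 150 x 20 mm (x, y, z), about 0.36 kg, lying loose in the holder between the jaws on two rubber strips, its underside 14 mm above the worktop, its top 34 mm. Origin: centre of its underside; y is its long axis, z up.
- separator: Stiff cork separator 56 x 146 x 6 mm (x, y, z), 0.04 kg, lying flat on the worktop. Origin: centre of its underside; y is its long axis, z up.
- fine_stone: Terracotta-coloured sharpening stone 50 x 150 x 20 mm (x, y, z), about 0.36 kg, lying flat on the worktop. Origin: centre of its underside; y is its long axis, z up.
- mug: Black mug, about 88 mm across and 106 mm high, standing behind the holder; leave it alone. Origin: centre of the underside.
- tin: Food tin with a red label, 86 mm across, 40 mm high, standing behind the right end of the holder; leave it alone. Origin: centre of the underside.

How it is judged:
On the way, in this order (a step that is already met when the one before it is completed fails the run):
1. the cork separator lies flat and square on the dark stone, let go, with the jaw still open (z of separator in the frame of coarse_stone between 0.017 and 0.023 m and horizontal distance between separator and coarse_stone below 0.01 m and angle between the y axis of separator and the y axis of coarse_stone, either way round below 0.12 rad and angle between separator's own z axis and vertical below 0.06 rad and contact force between the fingers and separator below 0.05 N and value of joint jaw_slide below 0.055 m), for 0.2 s.
2. the terracotta stone lies flat and square on the cork, let go, with the jaw still open (z of fine_stone in the frame of coarse_stone between 0.023 and 0.029 m and horizontal distance between fine_stone and coarse_stone below 0.01 m and angle between the y axis of fine_stone and the y axis of coarse_stone, either way round below 0.12 rad and angle between fine_stone's own z axis and vertical below 0.06 rad and contact force between fine_stone and separator above 1 N and contact force between the fingers and fine_stone below 0.05 N and value of joint jaw_slide below 0.055 m), for 0.2 s.
At the end, for the whole second after the job is handed in: Ball in the notch (reading over 2.5 mm), jaw still, fingers still on the orange grip (over 2 N, TCP within 35 mm of the grip point); cork on the dark stone, terracotta stone on the cork, each within 12 mm of centred and 0.12 rad of square; dark stone within 10 mm of its place (value of joint ball above 0.0025 m and value of joint jaw_slide between 0.062 and 0.078 m and velocity of joint jaw_slide between -0.005 and 0.005 m/s and contact force between the fingers and jaw above 2 N and distance between the grasp point and jaw_grip below 0.035 m and z of separator in the frame of coarse_stone between 0.017 and 0.023 m and horizontal distance between each of separator, fine_stone and coarse_stone below 0.012 m and angle between the y axis of each of separator, fine_stone and the y axis of coarse_stone, either way round below 0.12 rad and z of fine_stone in the frame of coarse_stone between 0.023 and 0.029 m and contact force between fine_stone and separator above 1 N and angle between coarse_stone's own z axis and vertical below 0.05 rad and horizontal distance between coarse_stone and holder below 0.01 m); the arm keeps its last pose, push and grip.
It fails at once if the jaw is rammed into the stones or the cork (over 15 N) (contact force between jaw and fine_stone above 15 N or contact force between jaw and coarse_stone above 15 N or contact force between jaw and separator above 15 N).
It fails at once if the mug or the tin is moved more than 30 mm (distance of any of mug, tin from where it was at the start of the episode above 0.03 m).
It also fails if it takes over 72 s, if anything falls off the work surface, if the arm or the gripper's body presses on something with over 40 N, if the wrist force passes 120 N, or if a joint passes its speed limit or range.

## Working session

There is one attempt and no reset: what is moved stays moved. The work goes in short steps, each a Python script; the robot and the scene stay as the last script left them, time stands still between calls to the robot, and variables do not carry over. Pictures are saved under pics/ and viewed, at most 10 in all, crops included, and the job is handed in when it is done.

```bash
mkdir -p pics; ls
python3 - <<'E'
from workcell import bot
import cv2, numpy as np
ims=[]
for n in ["scene","side","wrist"]:
    c=bot.read_camera(n); cv2.imwrite(f"pics/{n}0.png",c["pixels"]); print(n,c["fx"],c["cx"],c["cy"],np.round(c["R"],3).tolist(),np.round(c["t"],3))
    np.savez(f"{n}0.npz",**c)
print(bot.current_clock(),bot.current_tool_rot())
a,b=cv2.imread("pics/scene0.png"),cv2.imread("pics/side0.png")
E
```

```text
pics
scene 403.61640431541446 260.22571374773537 184.68670317236774 [[0.51, -0.86, -0.021], [-0.531, -0.295, -0.794], [0.677, 0.416, -0.607]] [-0.337  0.411  0.96 ]
side 426.98407339282795 252.32473687193928 192.80059927723175 [[0.877, -0.48, -0.022], [-0.318, -0.547, -0.775], [0.36, 0.686, -0.632]] [-0.596  0.276  0.924]
wrist 297.3186396354542 255.31821863606433 192.8858872398924 [[0.287, 0.958, -0.002], [0.915, -0.274, 0.296], [0.283, -0.087, -0.955]] [-0.574 -0.033  0.392]
0.15 [-4.56704990e-01 -3.10772647e+00  2.10591012e-03]
```

View pics/scene0.png

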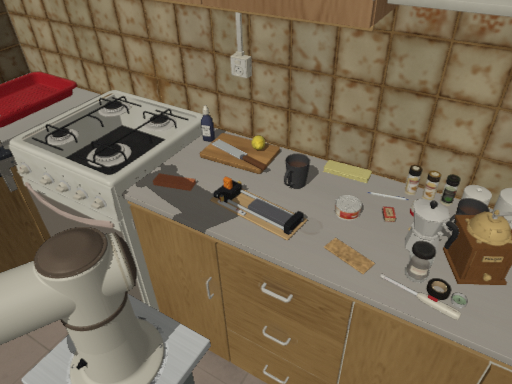

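View pics/side0.png

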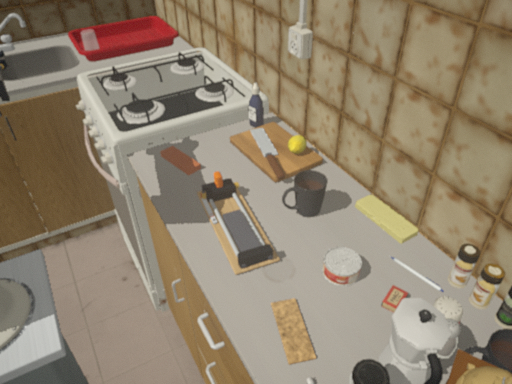

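View pics/wrist0.png

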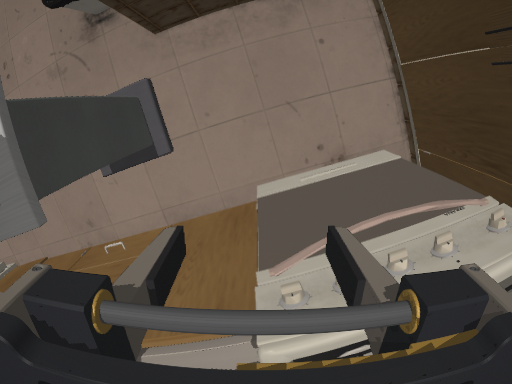

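The scene view shows the terracotta stone at about (174,182), the jaw grip at (227,184), the dark stone at (267,212), the cork at (349,254), the tin at (348,206) and the mug at (296,171). In the side view the terracotta stone is at (182,160), the grip at (218,179) and the cork at (294,330). The wrist camera sees only floor.

```bash
cat > h.py <<'E'
import numpy as np, cv2
from scipy.spatial.transform import Rotation as Ro
def ray(c,uv,fish=False):
    R=np.asarray(c["R"]);t=np.asarray(c["t"])
    d=np.array([(uv[0]-c["cx"])/c["fx"],(uv[1]-c["cy"])/c["fy"],1.])
    if fish:
        r=np.hypot(d[0],d[1]); d=np.array([d[0]/r*np.sin(r),d[1]/r*np.sin(r),np.cos(r)]) if r>0 else d
    return -R.T@t, R.T@d/np.linalg.norm(d)
def plane(c,uv,z,fish=False):
    o,d=ray(c,uv,fish); return o+d*(z-o[2])/d[2]
def tri(*rays):
    A=sum(np.eye(3)-np.outer(d,d) for o,d in rays); b=sum((np.eye(3)-np.outer(d,d))@o for o,d in rays)
    X=np.linalg.solve(A,b); return X,[np.linalg.norm((np.eye(3)-np.outer(d,d))@(X-o)) for o,d in rays]
def proj(c,X,fish=False):
    p=np.asarray(c["R"])@X+np.asarray(c["t"]); 
    if fish:
        r=np.hypot(p[0],p[1]); th=np.arctan2(r,p[2]); q=p[:2]/r*th
    else: q=p[:2]/p[2]
    return np.array([c["cx"]+c["fx"]*q[0],c["cy"]+c["fy"]*q[1]])
def down(yaw): # tool z down, tool y (closing line) at angle yaw in the world xy
    y=np.array([np.cos(yaw),np.sin(yaw),0]); z=np.array([0,0,-1.]); return Ro.from_matrix(np.c_[np.cross(y,z),y,z]).as_rotvec()
E
python3 - <<'E'
from h import *
S=np.load("scene0.npz");D=np.load("side0.npz");W=np.load("wrist0.npz")
for n,a,b in [("fine",(174,182),(182,160)),("grip",(227,183),(218,180)),("coarse",(267,212),(239,226)),("cork",(349,254),(294,330)),("tin",(348,201),(343,257)),("mugtop",(297,160),(311,178))]:
    print(n,tri(ray(S,a),ray(D,b)))
R=Ro.from_rotvec([-.456705,-3.1077,.0021]).as_matrix()
o=-W["R"].T@W["t"]; print("cam in tool",R.T@(o-[.165,.551,.233]), (R.T@W["R"].T).round(3).tolist(), R.round(3).tolist())
E
```

```text
fine (array([ 0.60981359,  0.34786523, -0.00418369]), [np.float64(0.0018170295865076718), np.float64(0.0018170295865076406)])
grip (array([0.63620794, 0.11870658, 0.05692997]), [np.float64(0.0008905165502028344), np.float64(0.0008905165502029003)])
coarse (array([ 0.61181277, -0.05321683,  0.02374047]), [np.float64(0.007433025492818259), np.float64(0.007433025492818304)])
cork (array([ 0.58496093, -0.354684  , -0.00319085]), [np.float64(0.0003986172668555584), np.float64(0.0003986172668555913)])
tin (array([ 0.76921639, -0.2749574 ,  0.04038724]), [np.float64(0.0022385908012829323), np.float64(0.002238590801282883)])
mugtop (array([ 0.82760068, -0.05464697,  0.10044505]), [np.float64(0.003958502629711718), np.float64(0.003958502629711783)])
cam in tool [ 0.08453218 -0.00071581 -0.15036651] [[0.0, -0.955, -0.297], [1.0, 0.001, -0.0], [0.001, -0.297, 0.955]] [[-0.958, 0.288, -0.001], [0.288, 0.958, -0.001], [0.0, -0.001, -1.0]]
```

Run:
```python
from workcell import bot
from h import *
c0=bot.current_clock()
for k,(x,y,z) in {"f1":(.61,.32,.2),"f2":(.61,.24,.2),"h1":(.615,.06,.24),"h2":(.615,-.08,.24),"c1":(.585,-.36,.2),"c2":(.585,-.46,.2)}.items():
    try: bot.goto([x,y,z],down(0.0))
    except bot.MotionError as e: print(k,e); continue
    c=bot.read_camera("wrist"); np.savez(k+".npz",**c); print(k,bot.current_clock(),np.round(bot.current_joints(),2))
def top(k,z,cx,cy,w,h,s):  # rows: decreasing x; cols: decreasing y
    c=dict(np.load(k+".npz")); H,W=int(h/s),int(w/s)
    m=np.array([[proj(c,np.array([cx+h/2-i*s,cy+w/2-j*s,z]),True) for j in range(W)] for i in range(H)],np.float32)
    return cv2.remap(c["pixels"],m[...,0],m[...,1],cv2.INTER_LINEAR)
for n,z,cx,cy,w in [("f",.02,.61,.348,.2),("c",.006,.585,-.355,.2)]:
    pair=[top(n+i,z,cx,cy,w,.15,.0005) for i in "12"]
    cv2.imwrite(f"pics/{n}top.png",np.hstack(pair))
cv2.imwrite("pics/htop.png",np.vstack([top("h"+i,.034,.615,-.01,.4,.15,.0005) for i in "12"]))
```

```text
f1 2.025 [0.31 0.47 1.27 0.   1.39 0.31]
f2 2.4917 [0.19 0.39 1.39 0.   1.37 0.19]
h1 3.3083 [-0.1   0.26  1.46  0.    1.42 -0.1 ]
h2 3.975 [-0.32  0.27  1.45  0.    1.42 -0.32]
c1 5.125 [-0.72  0.47  1.28  0.    1.39 -0.73]
c2 5.6583 [-0.83  0.62  1.07  0.    1.45 -0.83]
```

View pics/ftop.png

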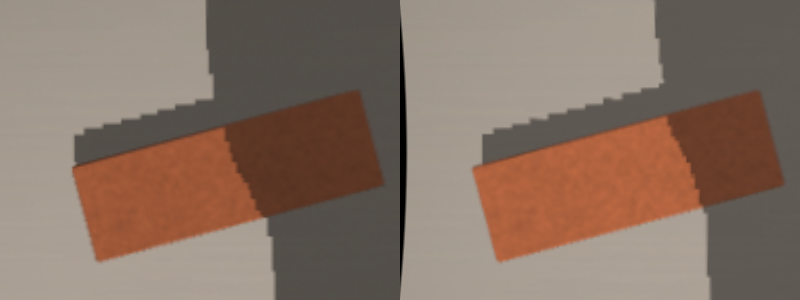

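View pics/ctop.png

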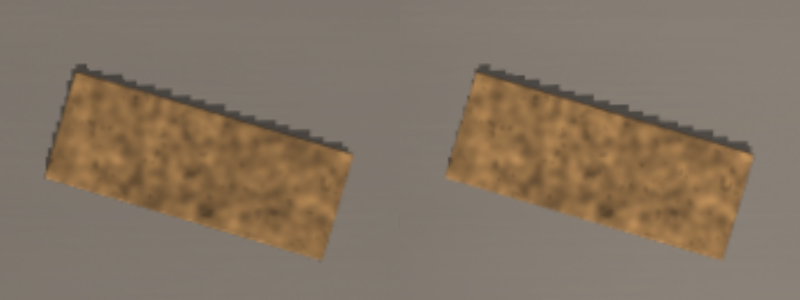

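View pics/htop.png

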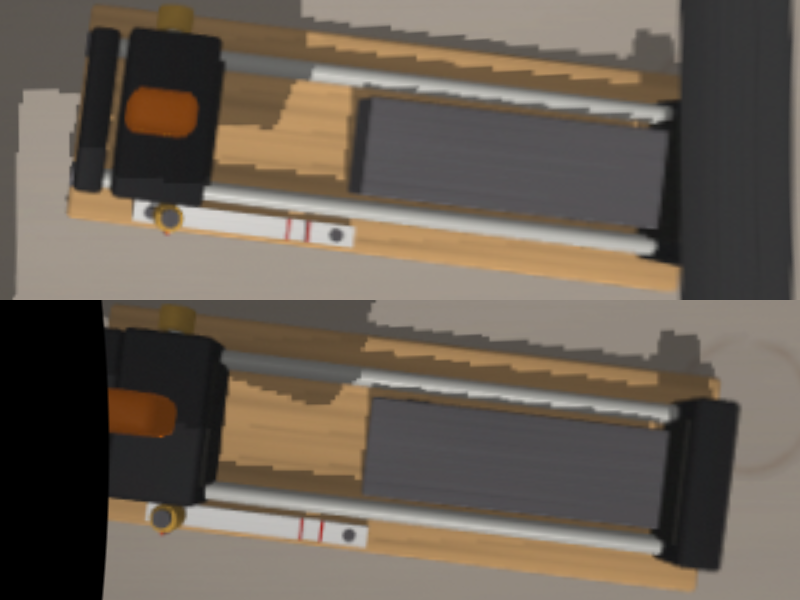

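Both rectified views agree on every corner, so the assumed heights hold:

| Object | View 1 corners or mark |
|---|---|
| Terracotta stone | (74,168), (359,90), (383,186), (97,262) |
| Cork | (77,72), (351,154), (322,260), (46,178) |
| Dark stone | (371,98), (669,131), (659,228), (361,192) |
| Grip top | about (162,112) |
| Red lines on the strip | columns 290 and 308 |

Next I triangulate these, then pick and place the cork.

```bash
cat > m.py <<'E'
from h import *
def corners(k,z,cx,cy,w,P1,P2):
    out=[]
    for a,b in zip(P1,P2):
        rs=[]
        for i,p in (("1",a),("2",b)):
            c=np.load(k+i+".npz"); o=-c["R"].T@c["t"]; X=np.array([cx+.075-p[1]*.0005,cy+w/2-p[0]*.0005,z]); d=X-o; rs.append((o,d/np.linalg.norm(d)))
        out.append(tri(*rs)[0])
    return np.array(out)
def pose(C):
    d=(C[0]-C[1])+(C[3]-C[2]); return C.mean(0), np.arctan2(d[1],d[0])-np.pi/2, np.linalg.norm(d)/2
F=pose(corners("f",.02,.61,.348,.2,[(74,168),(359,90),(383,186),(97,262)],[(74,168),(360,91),(383,186),(98,262)]))
C=pose(corners("c",.006,.585,-.355,.2,[(77,72),(351,154),(322,260),(46,178)],[(77,72),(351,154),(322,259),(46,178)]))
H=pose(corners("h",.034,.615,-.01,.4,[(371,98),(669,131),(659,228),(361,192)],[(371,98),(667,130),(660,227),(363,194)]))
E
python3 - <<'E'
from m import *
from workcell import bot
print(F,C,H)
assert abs(C[0][2]-.006)<.006 and abs(H[0][2]-.034)<.006
def P(p,z): return [p[0][0],p[0][1],z]
try:
    bot.goto(P(C,.09),down(C[1])); bot.line_to(P(C,.0215)); bot.set_gripper(0.0,10)
    print("open",bot.current_opening(),bot.current_grip_force(),bot.current_ee_pos())
    bot.line_to(P(C,.13)); print(bot.current_opening())
    bot.goto(P(H,.13),down(H[1])); bot.line_to(P(H,.075)); bot.line_to(P(H,.0565),max_speed=.05)
    print("f",bot.current_contact_force(),bot.current_clock())
    bot.set_gripper(0.78); bot.line_to(P(H,.13))
    y=np.array([-np.sin(H[1]),np.cos(H[1])]); 
    q=H[0][:2]-.03*y; bot.goto([*q,.2],down(H[1]))
    c=bot.read_camera("wrist"); np.savez("p1.npz",**c); cv2.imwrite("pics/p1.png",c["pixels"])
except bot.MotionError as e: print("ERR",e)
print(bot.current_clock())
E
```

```text
(array([0.59665076, 0.33365284, 0.01897075]), np.float64(0.2636385616922099), np.float64(0.1482799299202066)) (array([ 0.57706015, -0.35450254,  0.00598514]), np.float64(-0.2889741370921226), np.float64(0.14345311325703694)) (array([ 0.60878357, -0.06749224,  0.03367197]), np.float64(-0.11292788887700822), np.float64(0.14896965219293337))
open 0.6084907377911413 10.000023990869522 [ 0.57714254 -0.35448502  0.02164903]
0.6050995050239197
f [ 0.79121061  0.22393161 -0.83973005] 10.5833
12.1083
```

View pics/p1.png

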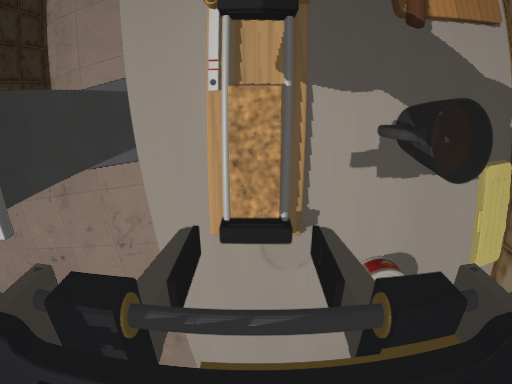

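The cork lies square on the dark stone, with corners near (229,86), (283,85), (283,218) and (229,219). I'll check its centre numerically and then move the terracotta stone.

Run:
```python
from m import *
from workcell import bot
c=np.load("p1.npz")
K=np.array([plane(c,p,.040,True) for p in [(229,86),(229,219),(283,218),(283,85)]]); k=pose(K)
Rz=np.array([[np.cos(H[1]),np.sin(H[1])],[-np.sin(H[1]),np.cos(H[1])]])
e=Rz@(k[0]-H[0])[:2]; print("cork",k,e)
def P(p,z): return [p[0][0],p[0][1],z]
if np.abs(e).max()<.006:
  try:
    bot.set_gripper(1.0)
    bot.goto(P(F,.10),down(F[1])); bot.line_to(P(F,.0215)); bot.set_gripper(0.0,25)
    print("open",bot.current_opening(),bot.current_grip_force(),bot.current_ee_pos())
    bot.line_to(P(F,.15)); print(bot.current_opening(),bot.current_contact_force())
    bot.goto(P(H,.15),down(H[1])); bot.line_to(P(H,.085)); bot.line_to(P(H,.0628),max_speed=.04)
    print("f",bot.current_contact_force(),bot.current_clock())
    bot.set_gripper(0.72); bot.line_to(P(H,.15))
    y=np.array([-np.sin(H[1]),np.cos(H[1])]); 
    q=H[0][:2]-.03*y; bot.goto([*q,.2],down(H[1]))
    c=bot.read_camera("wrist"); np.savez("p2.npz",**c); cv2.imwrite("pics/p2.png",c["pixels"])
  except bot.MotionError as x: print("ERR",x)
print(bot.current_clock())
```

```text
cork (array([ 0.60907079, -0.06776109,  0.04      ]), np.float64(-0.11304059828390844), np.float64(0.14596680810199172)) [ 0.00031569 -0.00023478]
open 0.5414247692740711 24.999840259552002 [0.59686762 0.33373966 0.02158994]
0.5432240323297355 [ 0.1294535   0.26159102 -4.73912072]
f [-0.04435207  0.2045481  -3.852072  ] 19.3917
20.95
```

View pics/p2.png

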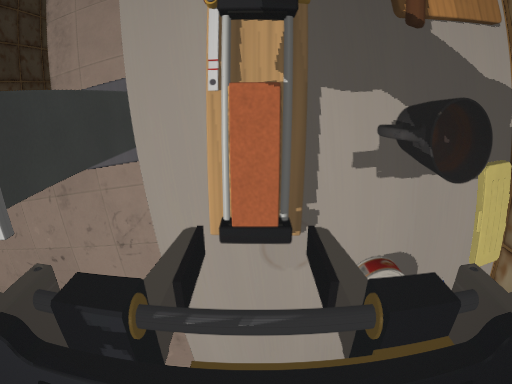

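The terracotta stone sits square on the cork, with corners near (229,83), (280,83), (280,227) and (231,227). Next I'll verify this, locate and grip the jaw, and push it to just short of the notch range.

Run:
```python
from m import *
from workcell import bot
c=np.load("p2.npz")
k=pose(np.array([plane(c,p,.060,True) for p in [(229,83),(231,227),(280,227),(280,83)]]))
y=np.array([-np.sin(H[1]),np.cos(H[1])]); x=np.array([y[1],-y[0]])
d=(k[0]-H[0])[:2]; print("fine",k,d@x,d@y)
# grip top centre seen in h1 (rectified pixel 162,112 on z=.034), at height .084
h1=np.load("h1.npz"); o=-h1["R"].T@h1["t"]; X=np.array([.69-.056,.19-.081,.034]); g=o+(X-o)*(.084-o[2])/(.034-o[2])
S=np.load("scene0.npz");D=np.load("side0.npz")
g2=tri((o,(X-o)/np.linalg.norm(X-o)),ray(S,(227,180)),ray(D,(218,176)))
gm=H[0][:2]+.183*y
print("grip h1",g,"tri",g2,"model",gm)
if np.hypot(*(g[:2]-gm))<.008 and max(abs(d@x),abs(d@y))<.007:
  try:
    g0=gm+x*((g[:2]-gm)@x)
    bot.set_gripper(.6)
    bot.goto([*g0,.14],down(H[1])); bot.line_to([*g0,.074],max_speed=.1)
    print(bot.current_contact_force()); bot.set_gripper(0.0,20)
    print("open",bot.current_opening(),bot.current_grip_force(),bot.current_contact_force())
    p0=np.array(bot.current_ee_pos()); np.save("p0.npy",p0)
    for s in (.02,.04,.055,.06):
        bot.line_to([*(p0[:2]-s*y),p0[2]],max_speed=.03)
        print(s,round((np.array(bot.current_ee_pos())-p0)[:2]@-y,5),np.round(bot.current_contact_force()[:2]@-y,2),bot.current_clock())
  except bot.MotionError as e: print("ERR",e)
print(bot.current_clock())
```

```text
fine (array([ 0.60829089, -0.06809944,  0.06      ]), np.float64(-0.10715088187458033), np.float64(0.1489414142680653)) -0.0004211134989741926 -0.0006588581244606289
grip h1 [0.63123898 0.11417552 0.084     ] tri (array([0.6328873 , 0.11348587, 0.07474818]), [np.float64(0.0011680624097692458), np.float64(0.001713956046814801), np.float64(0.002662954748629039)]) model [0.62940547 0.11434213]
[ 0.10686994  0.30392613 -0.10532452]
open 0.19333761651000145 19.999866485595703 [ 5.51581074  0.73999259 -2.31781298]
0.02 0.01901 -5.41 24.4833
0.04 0.03931 -4.96 25.3
0.055 0.05471 -4.15 25.95
0.06 0.06058 -0.21 26.2667
26.2667
```

Run:
```python
from m import *
from workcell import bot
y=np.array([-np.sin(H[1]),np.cos(H[1])]); p0=np.load("p0.npy")
for s in np.arange(.0605,.0755,.0005):
    bot.line_to([*(p0[:2]-s*y),p0[2]],max_speed=.01); bot.hold(.1)
    f=np.array(bot.current_contact_force())[:2]@-y
    print(round(s,4),round((np.array(bot.current_ee_pos())-p0)[:2]@-y,5),round(f,2))
    if f<-6.5: break
print(bot.current_clock())
c=bot.read_camera("side"); np.savez("s3.npz",**c)
```

```text
0.0605 0.06074 -0.66
0.061 0.06082 -2.42
0.0615 0.06088 -4.42
0.062 0.06129 -4.44
0.0625 0.06171 -5.1
0.063 0.06212 -4.57
0.0635 0.06257 -5.05
0.064 0.06296 -4.83
0.0645 0.06371 -5.55
0.065 0.06415 -5.22
0.0655 0.06458 -4.52
0.066 0.06503 -5.1
0.0665 0.06579 -3.78
0.067 0.06673 -2.56
0.0675 0.06728 -2.06
0.068 0.06808 -1.69
0.0685 0.06896 -0.98
0.069 0.06998 1.7
0.0695 0.07021 0.04
0.07 0.07044 -0.5
0.0705 0.07064 -0.91
0.071 0.07082 -3.24
0.0715 0.07096 -4.17
0.072 0.07114 -4.96
0.0725 0.0713 -6.33
0.073 0.07141 -6.63
35.3667
```

The forces show the catch clearly: the jaw is pulled in from about 66 mm, the pull peaks at 70 mm, and resistance then rises steeply. I'll relax the push and check by eye.

Run:
```python
from m import *
from workcell import bot
y=np.array([-np.sin(H[1]),np.cos(H[1])]); p0=np.load("p0.npy")
bot.line_to([*(p0[:2]-.071*y),p0[2]],max_speed=.01); bot.hold(.5)
print((np.array(bot.current_ee_pos())-p0)[:2]@-y,np.array(bot.current_contact_force())[:2]@-y,bot.current_grip_force(),bot.current_clock(),np.abs(bot.current_joint_vel()).max())
ims=[]
for n,X in (("scene",[.6,.02,.05]),("side",[.6,.02,.05])):
    c=bot.read_camera(n); u,v=proj(c,np.array(X)).astype(int)
    ims.append(cv2.resize(c["pixels"][v-50:v+50,u-65:u+65],None,fx=3,fy=3,interpolation=cv2.INTER_CUBIC))
w=bot.read_camera("wrist")["pixels"]; ims2=cv2.resize(w[60:330,130:380],(780,300)) if 0 else cv2.resize(w[90:330,100:412],(390,300))
cv2.imwrite("pics/end.png",np.vstack([np.hstack(ims),np.hstack([ims2,np.zeros((300,390,3),np.uint8)])]))
```

```text
0.07109718802281581 -1.2690892491522547 20.00559836626053 36.2667 0.0020525013356237423
```

View pics/end.png

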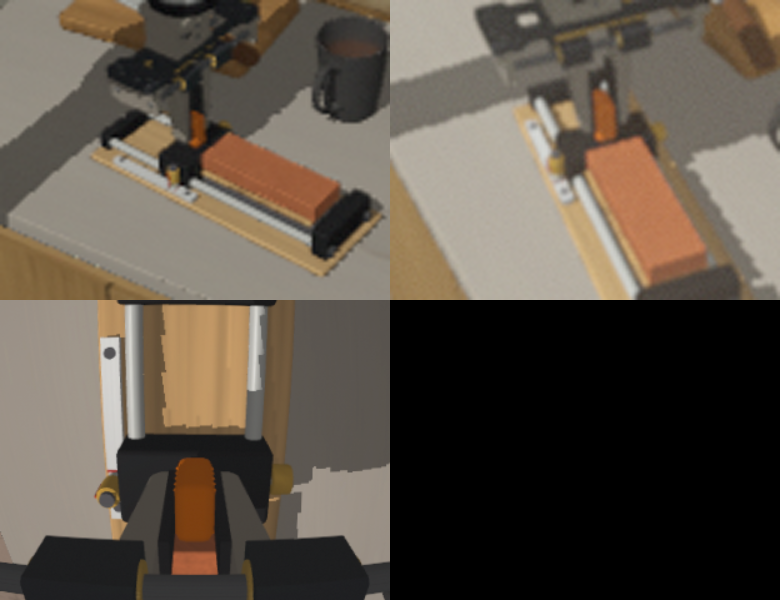

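The plunger now covers the marked spot, with a red line just showing behind it at about (110,470). The stack is intact, and the mug still stands well clear of the stack at (350,65). The push is down to about 1.3 N with a 20 N grip, so I'm handing it in.

```bash
python3 -c "
from workcell import bot
print(bot.job_done())"
```

```text
the job is handed in; nothing more can be done
None
```

The cork and the terracotta stone are stacked square on the dark stone, the jaw is in its notch at about 70 to 71 mm by feel, and the gripper still holds the orange grip; the job is handed in at about 36 s, but the hand-in returned no verdict.

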